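Check the brake lever of the clay trolley's handle

TASK

The brake handle of our clay trolley is clamped in the bench vice after an adjustment. With the outside of your fingers push its lever in towards the rubber grip as far as it will go and let it spring right back out, to settle the linkage; then push it all the way in again, without forcing it, and finish with your fingers still holding it there, stopped short of the grip, so that I can gauge the gap. Do not pinch the lever or lean on the bar or the vice, and leave everything else on the bench where it is.

Things in the scene. Friction and masses are not known exactly. Their poses are not given: they have to be found in the camera images.
- handle: brake handle held fast in the vice: a level metal tube, 28 mm thick, its axis 155 mm above the table, from y = -120 to 290 mm. Origin: on the tube's axis, within 20 mm of the middle of the jaws. y runs along the tube to the free end, z is up, the lever lies on the +x side. At y = 115 to 145 mm sits the dark clamp band with the lever's fork; black rubber grip, 34 mm thick, from y = 165 to 295 mm
- lever (a joint): hand lever of the handle in the vice. 0 = fully out (rest), 0.30 rad = in against its stop, the ball then about 14 mm clear of the rubber grip; positive swings the ball to the grip (the handle's -x). A spring returns it: at 100 mm from the pivot it takes about 1.5 N to start it and 5 N at the stop, where it becomes rigid
- lever_pivot (a point): the lever's upright pivot, at x = 42, y = 130 mm of the handle, at the height of the tube's axis. From it the lever, a level bare-metal blade 8 mm thick, 14 mm high and about 120 mm long, runs out beside the grip to an 18 mm ball
- lever_ball (a point): centre of the lever's ball end, 127 mm from the pivot; with the lever out it lies at x = 78, y = 252 mm of the handle, at the height of the tube's axis. Moves with the lever; about 38 mm of travel
- lever_face (a point): point on the outer face of the lever's blade (the side away from the grip), mid-height, 100 mm from the pivot and 28 mm short of the ball: push here in the handle's -x direction. With the lever out it is at x = 76.5, y = 224 mm of the handle; about 29 mm of travel to the stop. Around it and below it the space is free, but for things under 30 mm high on the table
- vice: blue bench vice on a plywood board, fixed to the bench; the board is 270 x 210 mm, the jaws' tops are 163 to 167 mm above the table, the screw and its cross bar stick out to its -x side by 175 mm. Origin: on the table below the middle of the jaws; same axes as the handle
- spare_handle: bystander: a second, like handle with its lever, lying loose on the table at the far side. Origin: on the table, below about the middle of the tube
- gauge: bystander: stepped hardwood gap gauge, 105 x 30 mm, 12 and 24 mm thick, flat on the table near the lever. Origin: centre of its underside
- wrench: bystander: steel wrench 160 mm long, flat on the table near the handle. Origin: centre of its underside
- bottle: bystander: amber oil bottle, 56 mm in diameter and 150 mm high. Origin: centre of its underside
- tub: bystander: open white plastic tub, 116 mm across and 115 mm high. Origin: centre of its underside
- cup: bystander: open terracotta cup, 80 mm across and 85 mm high. Origin: centre of its underside
- drill: bystander: grey cordless drill standing on its battery, about 210 mm high and 205 mm long. Origin: centre of its underside

How it is judged (in metres and radians):
On the way, in this order (a step that is already met when the one before it is completed fails the run):
1. the lever is pushed in to its stop by the fingers (value of joint lever above 0.27 rad and contact force between the fingers and lever above 2 N), for 0.2 s.
2. the lever is let right back out (value of joint lever below 0.04 rad), for 0.1 s.
3. the lever is pushed in to its stop again (all of step 1), for 0.2 s.
At the end, for the whole second after the job is handed in: The lever is within 0.03 rad of its stop (0.30 rad), held there by the fingers' push alone (2 to 35 N), its ball still clear of the grip, with the robot off the tube and grip and the gauge and spare handle within 20 mm of where they were (all of step 3 and contact force between the fingers and lever below 35 N and contact force between the fingers and handle below 2 N and x of lever_ball in the frame of handle above 0.03 m and distance of each of gauge, spare_handle from where it was at the start of the episode below 0.02 m); the arm keeps its last pose, push and grip.
It fails at once if the lever is forced or pinched: more than 35 N on it (contact force between the fingers and lever above 35 N).
It fails at once if the robot leans on the handle's tube, grip or fork (more than 3 N) (contact force between any of the fingers, the arm and handle above 3 N).
It fails at once if the robot knocks the vice (more than 5 N) (contact force between any of the fingers, the arm and vice above 5 N).
It fails at once if a bystander is shifted by more than 20 mm, lifted or tipped (distance of any of spare_handle, gauge, wrench, bottle, tub, cup, drill from where it was at the start of the episode above 0.02 m).
It also fails if it takes over 54 s, if anything falls off the work surface, if the arm or the gripper's body presses on something with over 40 N, if the wrist force passes 120 N, or if a joint passes its speed limit or range.

ROBOT

A 7-joint arm with a two-finger parallel gripper is mounted at the origin on the work surface. World frame = base frame: x ahead of the robot, y to its left, z up, the work surface at z = 0. Lengths are in mm, angles in rad, forces in N, time in s.
With the tool pointing down it reaches from about 400 to 875 mm from the base axis. Payload 4.4 kg.
Tool frame: the origin (TCP) lies between the finger pads; the fingertips stand 22 mm ahead of it and the grasp point (between the pads) lies 3 mm ahead of it; z points along the fingers, y is the line along which they close (so a half turn about z gives the same grasp; the last joint's range is limited). The gripper opens to 85 mm and grips with 20 to 120 N. Pads are 22 mm wide; open, the fingers measure 114 mm over their backs; the gripper's body (76 mm by 85 mm) begins 54 mm behind the grasp point. The pads swing forward as they close: fully open they stand 13 mm farther back than shut.
Start: joints at [1.274, 0.628, 0.038, 1.517, -0.027, 0.996, -0.02], TCP at [148.718, -632.772, 253.313] pointing down, gripper open.
Joint ranges: [-3.06, 3.06], [-0.37, 2.12], [-1.25, 1.32], [0.18, 2.47], [-1.1, 4.24], [0.23, 1.98], [-2.94, 2.94]. Speed limits (rad/s): [2.57, 2.57, 3.14, 3.14, 3.14, 3.14, 3.14].

INTERFACE

Orientations are given as [roll, pitch, yaw] about the fixed x, y, z axes, in that order (R = Rz(yaw) Ry(pitch) Rx(roll)).
In Python, from cell import ctrl gives the robot as it stands.
- The arm moves only by the tool step_arm, never from a script. Its argument "plan" is a list of rows, each an object of numbers: "dx", "dy", "dz": the shift along the tool's x, y, z scaled (see below); "ax", "ay", "az": the turn, a rotation vector about the tool's x, y, z scaled (see below); "gripper": the opening, from 0 (shut) to 1 (fully open). A call has 1 to 20 rows; each row shifts and turns the commanded pose from where the row before left it, along the tool's axes as they then stand; what a row does not reach is not made up. The controller multiplies each number of a shift by 0.3 m and each number of a turn by 90 degrees. A row lasts 1/8 s, in which the tool goes at most 62.5 mm and 10.7 degrees, less where a joint would pass 70% of its speed; a pose out of reach is approached as far as the arm can. A call with a number of a shift or a turn outside -1 to 1 is refused whole. A call with a gripper value outside its range is refused whole. The fingers move at their own pace and stop on an object; the grip force is fixed at half the most. Time passes only in rows, so rows that do not move let the fingers close. It gives the time, the measured TCP pose, the force, the opening and the grip force at its end, in the units of the state.
- ctrl.read_state(): the state, without advancing time (a new reading comes with each control period).
- ctrl.get_image(name): name is "side" or "top"; returns a dict with "color" (420x560x3 uint8, red, green, blue), "range_z" (420x560 float32, mm along the optical axis (not along the pixel's ray), 0 where there is no reading), "fx", "fy", "cx", "cy" (pixels), "T" (4x4, takes a point from camera to world coordinates). Camera axes: x right, y down, z forward; pixel columns grow to the right and rows downward; lengths in mm; the calibration is good to about 2 mm. A picture is of the moment at which its call begins.
- ctrl.finish_job(): hands the job in; it is judged then, once.
The state is a dict: "clock": time; "qpos": joint angles; "qd": joint speeds; "tau": joint torques, N m; "eef_pos": TCP position; "tool_rot": TCP orientation; "force": force on the tool from outside, world axes, zero at the start; "torque": the same for the moment, N m; "width": finger opening in mm; "gripper_force": force on a finger pad.
Only numpy, scipy, OpenCV 4.12 (cv2) and the standard library are available. Lean on these libraries where they do the work, as an engineer would, in place of code of your own. Each camera call takes 0.05 s, during which the arm holds its last target. There are 200 camera calls.

## Working session

There is one attempt and no reset: what is moved stays moved. The work goes in short steps, Python scripts to look and compute and a tool call to move; the robot and the scene stay as the last step left them, time stands still between calls to the robot, and variables do not carry over. Pictures are saved under pics/ and viewed, at most 10 in all, crops included, and the job is handed in when it is done.

Besides the shell and the picture viewer there is one more tool, called after "Emit:" by a JSON object that holds its "name" and its "arguments", one argument or row to a line. step_arm: Moves the arm, as the interface text tells. Shifts and turns lie within -1 to 1; 1 stands for 0.3 m of shift or 90 degrees of turn. Its arguments: {"type":"object","properties":{"plan":{"type":"array"}},"required":["plan"]}

```bash
mkdir -p pics; ls
cat > h.py <<'E'
from cell import ctrl
import numpy as np, cv2
def cap(n,f):
    im=ctrl.get_image(n); np.savez(f,**im); cv2.imwrite(f'pics/{f}.png',im['color'][:,:,::-1]); return im
def pts(im):
    z=im['range_z']; v,u=np.mgrid[:z.shape[0],:z.shape[1]]
    P=np.stack([(u-im['cx'])/im['fx']*z,(v-im['cy'])/im['fy']*z,z],-1)
    T=np.array(im['T']); return P@T[:3,:3].T+T[:3,3]
E
python3 - <<'E'
from h import *
for n in('top','side'):
    im=cap(n,n+'0'); print(n,np.round(im['T'],3).tolist(),im['fx'],im['cx'],im['cy'])
s=ctrl.read_state();print(s)
E
```

```text
pics
top [[-0.018, -0.988, 0.15, 398.394], [-1.0, 0.016, -0.019, 18.917], [0.016, -0.151, -0.988, 1403.621], [0.0, 0.0, 0.0, 1.0]] 471.9601496132533 270.45062243089 207.8322425696389
side [[-0.91, -0.204, 0.36, 64.142], [-0.414, 0.451, -0.791, 1156.417], [-0.001, -0.869, -0.495, 823.423], [0.0, 0.0, 0.0, 1.0]] 492.4920793439857 276.37253628491567 209.9404892623882
{'clock': 0.1, 'qpos': array([ 1.2742072 ,  0.62924663,  0.03843112,  1.518295  , -0.02697979,
        0.99630799, -0.0200258 ]), 'qd': array([ 0.00059858, -0.00370393,  0.00031742, -0.00279485,  0.00013967,
        0.00054325,  0.00023737]), 'tau': array([ 3.67329092e-03, -5.64528036e+01,  1.23122480e+00, -1.93971616e+01,
        1.14266609e-02,  5.45034738e-03, -3.66548102e-05]), 'eef_pos': array([ 148.59303228, -632.23357144,  252.4766787 ]), 'tool_rot': array([-3.1398535e+00,  2.6898083e-05,  2.3078477e-01]), 'force': array([ 0.80582157, -0.26757022,  0.4516406 ]), 'torque': array([-0.06411977, -0.00313427, -0.01512148]), 'gripper_force': 0.0, 'width': 85.57653799815837}
```

View pics/top0.png

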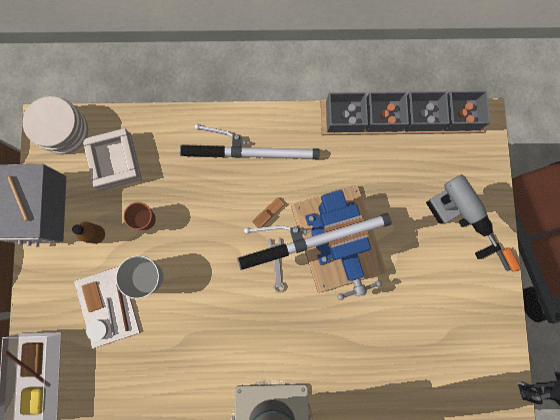

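View pics/side0.png

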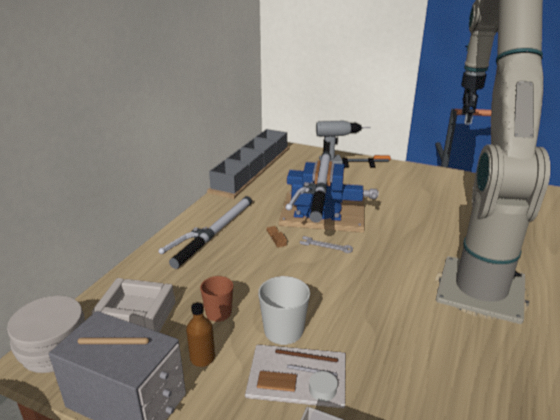

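```bash
cat > loc.py <<'E'
from h import *
im=dict(np.load('top0.npz')); P=pts(im); hsv=cv2.cvtColor(im['color'],cv2.COLOR_RGB2HSV)
u=np.arange(560)[None,:].repeat(420,0); v=np.arange(420)[:,None].repeat(560,1)
box=(u>230)&(u<400)&(v>200)&(v<280)
blue=(hsv[...,1]>90)&(hsv[...,0]>95)&(hsv[...,0]<130)
# grip: dark + high
g=box&(hsv[...,2]<70)&(P[...,2]>140)&(u<300)
t=box&(P[...,2]>157)&~blue&(P[...,2]<190)
def ray(uv,z):
    T=im['T'];d=np.array([(uv[0]-im['cx'])/im['fx'],(uv[1]-im['cy'])/im['fy'],1]);d=T[:3,:3]@d
    return T[:3,3]+d*(z-T[2,3])/d[2]
for n,m in(('grip',g),('t',t)):
    q=P[m]; c=np.median(q,0); w=q[:,:2]-q[:,:2].mean(0); l,V=np.linalg.eigh(w.T@w); a=V[:,1]*np.sign(V[1,1])
    s=w@a; print(n,m.sum(),q.mean(0).round(1),'zmax',np.percentile(q[:,2],[5,50,95]).round(1),'dir',a.round(3),np.degrees(np.arctan2(-a[0],a[1])).round(2),'ext',(q[:,:2].mean(0)+a*s.min()).round(1),(q[:,:2].mean(0)+a*s.max()).round(1))
E
python3 loc.py
python3 - <<'E'
import cv2
i=cv2.imread('pics/top0.png')[190:300,225:405]
cv2.imwrite('pics/c1.png',cv2.resize(i,None,fx=4.4,fy=4.4,interpolation=cv2.INTER_CUBIC))
E
```

```text
grip 623 [460.5  11.2 177.6] zmax [161.7 170.3 175.7] dir [-0.314  0.949] 18.29 ext [494.3 -91. ] [438.5  77.8]
t 2629 [ 504.7 -119.6  167.4] zmax [160.3 167.8 173.9] dir [-0.225  0.974] 13.03 ext [ 551.2 -320.3] [457.2  85.5]
```

View pics/c1.png

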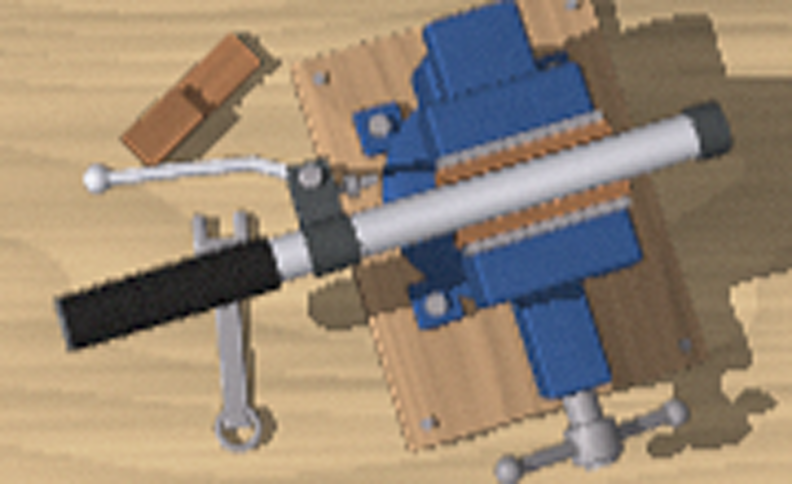

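```bash
cat >> loc.py <<'E'
print('---')
g=(box&(hsv[...,2]<60)&(u<289)&(P[...,2]>130)).astype(np.uint8)
n,lab,st,_=cv2.connectedComponentsWithStats(g); k=1+np.argmax(st[1:,4]); c,sz,ang=cv2.minAreaRect(np.argwhere(lab==k)[:,::-1].astype(np.float32)); print(st[k],c,sz,ang)
gc=ray(c,155); far=ray((225+715/4.4,190+127/4.4),155); ball=ray((246.8,230.5),155); piv=ray((295.7,229.5),168)
print('gripc',gc,'far',far,'ball',ball,'bolt',piv)
a=(gc-far)[:2];print('len',np.linalg.norm(a)); a/=np.linalg.norm(a); X=np.array([a[1],-a[0]]); O=gc[:2]-a*230
f=lambda p:((p[:2]-O)@X,(p[:2]-O)@a)
print('yaw',np.degrees(np.arctan2(-a[0],a[1])),'O',O,'ball in h',f(ball),'bolt',f(piv),'far',f(far))
for nme,hx,hy in(('ball',78,252),('face',76.5,224),('piv',42,130)): print(nme,O+X*hx+a*hy)
# side view check of ball
si=dict(np.load('side0.npz')); T=si['T']
for p in (ball,np.r_[O+X*78+a*252,155],np.r_[O+a*295,155]):
    q=T[:3,:3].T@(p-T[:3,3]); print('side px',q[0]/q[2]*si['fx']+si['cx'],q[1]/q[2]*si['fy']+si['cy'])
E
python3 loc.py|sed -n '/---/,$p'
python3 - <<'E'
import cv2
i=cv2.imread('pics/side0.png')[150:260,260:390]
cv2.imwrite('pics/c2.png',cv2.resize(i,None,fx=5,fy=5,interpolation=cv2.INTER_CUBIC))
E
```

```text
---
[239 244  50  25 580] (263.15948486328125, 256.1432189941406) (11.983999252319336, 49.332908630371094) 72.89727020263672
gripc [459.70703667  16.66877406 155.        ] far [ 553.2958887  -317.79769938  155.        ] ball [528.26544557  59.0051274  155.        ] bolt [527.4181768 -70.0643654 168.       ]
len 347.3135400214225
yaw 15.63243525902364 O [ 521.68399261 -204.82356651] ball in h (np.float64(77.43061199546418), np.float64(252.2962456730498)) bolt (np.float64(41.83496933725432), np.float64(128.2293199394271)) far (np.float64(-3.285815332169442e-15), np.float64(-117.31354002142251))
ball [528.89359986  58.87326996]
face [534.99410532  31.50478748]
piv [527.09996666 -68.31471249]
side px 288.04620696822633 206.75008946217915
side px 287.85689042276306 206.68326976156203
side px 314.59558975904616 216.5998240791193
```

View pics/c2.png

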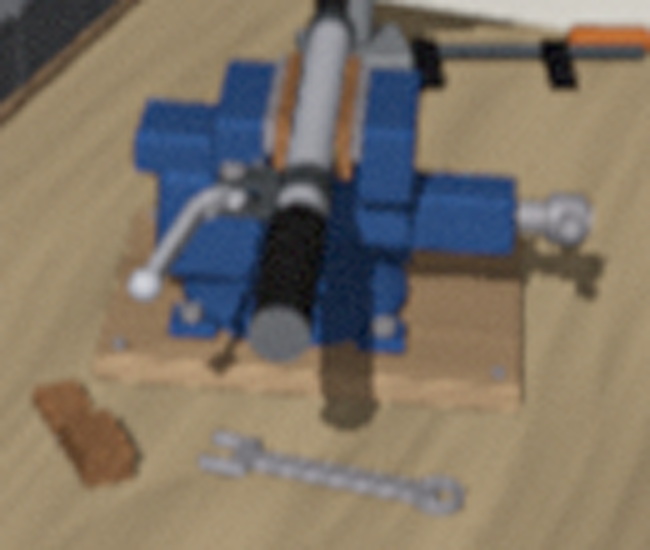

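Top crop: the lever's ball is at about top px (247, 230), the pivot bolt at (296, 229), and the grip runs from (240, 263) to (288, 248). In the side view the ball is at (289, 207), against a predicted (288, 207), so the fitted handle frame agrees to about 2 mm. The next move is to rise, shut the fingers and swing over to the outer side of the lever.

Emit:
{"name": "step_arm", "arguments": {
  "plan": [
    {"dz": -0.14, "gripper": 0},
    {"dz": -0.14, "gripper": 0},
    {"dx": 0.108, "dy": -0.103, "gripper": 0},
    {"dx": 0.108, "dy": -0.103, "gripper": 0},
    {"dx": 0.108, "dy": -0.103, "gripper": 0},
    {"dx": 0.108, "dy": -0.103, "gripper": 0},
    {"dx": 0.108, "dy": -0.103, "gripper": 0},
    {"dx": 0.108, "dy": -0.103, "gripper": 0},
    {"dx": 0.108, "dy": -0.103, "gripper": 0},
    {"dx": 0.108, "dy": -0.103, "gripper": 0},
    {"dx": 0.108, "dy": -0.103, "gripper": 0},
    {"dx": 0.108, "dy": -0.103, "gripper": 0},
    {"dx": 0.108, "dy": -0.103, "gripper": 0},
    {"dx": 0.108, "dy": -0.103, "gripper": 0},
    {"dx": 0.108, "dy": -0.103, "gripper": 0},
    {"dx": 0.108, "dy": -0.103, "gripper": 0},
    {"dx": 0.108, "dy": -0.103, "gripper": 0},
    {"dx": 0.108, "dy": -0.103, "gripper": 0},
    {"dx": 0.108, "dy": -0.103, "gripper": 0},
    {"dx": 0.108, "dy": -0.103, "gripper": 0}
  ]
}}

```text
invalid input
```

Emit:
{"name": "step_arm", "arguments": {
  "plan": [
    {"dx": 0, "dy": 0, "dz": -0.14, "ax": 0, "ay": 0, "az": 0, "gripper": 0},
    {"dx": 0, "dy": 0, "dz": -0.14, "ax": 0, "ay": 0, "az": 0, "gripper": 0}
  ]
}}

```text
clock: 0.35
eef_pos: [148.6, -632.2, 337.3]
tool_rot: [-3.139, 0.0, 0.231]
force: [0.2, -0.4, 0.0]
width: 51.7
gripper_force: 0.0
```

Emit:
{"name": "step_arm", "arguments": {
  "plan": [
    {"dx": 0.108, "dy": -0.103, "dz": 0, "ax": 0, "ay": 0, "az": -0.0015, "gripper": 0},
    {"dx": 0.108, "dy": -0.103, "dz": 0, "ax": 0, "ay": 0, "az": -0.0015, "gripper": 0},
    {"dx": 0.108, "dy": -0.103, "dz": 0, "ax": 0, "ay": 0, "az": -0.0015, "gripper": 0},
    {"dx": 0.108, "dy": -0.103, "dz": 0, "ax": 0, "ay": 0, "az": -0.0015, "gripper": 0},
    {"dx": 0.108, "dy": -0.103, "dz": 0, "ax": 0, "ay": 0, "az": -0.0015, "gripper": 0},
    {"dx": 0.108, "dy": -0.103, "dz": 0, "ax": 0, "ay": 0, "az": -0.0015, "gripper": 0},
    {"dx": 0.108, "dy": -0.103, "dz": 0, "ax": 0, "ay": 0, "az": -0.0015, "gripper": 0},
    {"dx": 0.108, "dy": -0.103, "dz": 0, "ax": 0, "ay": 0, "az": -0.0015, "gripper": 0},
    {"dx": 0.108, "dy": -0.103, "dz": 0, "ax": 0, "ay": 0, "az": -0.0015, "gripper": 0},
    {"dx": 0.108, "dy": -0.103, "dz": 0, "ax": 0, "ay": 0, "az": -0.0015, "gripper": 0},
    {"dx": 0.108, "dy": -0.103, "dz": 0, "ax": 0, "ay": 0, "az": -0.0015, "gripper": 0},
    {"dx": 0.108, "dy": -0.103, "dz": 0, "ax": 0, "ay": 0, "az": -0.0015, "gripper": 0},
    {"dx": 0.108, "dy": -0.103, "dz": 0, "ax": 0, "ay": 0, "az": -0.0015, "gripper": 0},
    {"dx": 0.108, "dy": -0.103, "dz": 0, "ax": 0, "ay": 0, "az": -0.0015, "gripper": 0},
    {"dx": 0.108, "dy": -0.103, "dz": 0, "ax": 0, "ay": 0, "az": -0.0015, "gripper": 0},
    {"dx": 0.108, "dy": -0.103, "dz": 0, "ax": 0, "ay": 0, "az": -0.0015, "gripper": 0},
    {"dx": 0.108, "dy": -0.103, "dz": 0, "ax": 0, "ay": 0, "az": -0.0015, "gripper": 0},
    {"dx": 0.108, "dy": -0.103, "dz": 0, "ax": 0, "ay": 0, "az": -0.0015, "gripper": 0}
  ]
}}

```text
clock: 2.6
eef_pos: [576.0, 51.8, 336.9]
tool_rot: [3.141, 0.001, 0.273]
force: [1.1, 0.2, -0.7]
width: 0.1
gripper_force: 0.0
```

Emit:
{"name": "step_arm", "arguments": {
  "plan": [
    {"dx": 0.029, "dy": 0.045, "dz": 0, "ax": 0, "ay": 0, "az": 0, "gripper": 0},
    {"dx": 0, "dy": 0, "dz": 0.1, "ax": 0, "ay": 0, "az": 0, "gripper": 0},
    {"dx": 0, "dy": 0, "dz": 0.1, "ax": 0, "ay": 0, "az": 0, "gripper": 0},
    {"dx": 0, "dy": 0, "dz": 0.1, "ax": 0, "ay": 0, "az": 0, "gripper": 0},
    {"dx": 0, "dy": 0, "dz": 0.1, "ax": 0, "ay": 0, "az": 0, "gripper": 0},
    {"dx": 0, "dy": 0, "dz": 0.1, "ax": 0, "ay": 0, "az": 0, "gripper": 0},
    {"dx": 0, "dy": 0, "dz": 0.1, "ax": 0, "ay": 0, "az": 0, "gripper": 0},
    {"dx": 0, "dy": 0, "dz": 0.0, "ax": 0, "ay": 0, "az": 0, "gripper": 0}
  ]
}}

```text
clock: 3.6
eef_pos: [585.7, 38.7, 155.1]
tool_rot: [-3.141, 0.006, 0.272]
force: [0.4, -0.5, -0.2]
width: 0.1
gripper_force: 0.0
```

Run:
```python
from h import *
a=cap('side','s1')['color'][150:260,260:390]; b=cap('top','t1')['color'][180:290,225:355]
o=np.hstack([cv2.resize(i,(400,340),interpolation=cv2.INTER_CUBIC) for i in(a,b)])[:,:,::-1]
cv2.imwrite('pics/c3.png',o); print(ctrl.read_state()['eef_pos'],ctrl.read_state()['force'])
```

```text
[587.93947884  39.42451438 157.80871284] [ 0.95421516 -0.84259489  1.00872702]
```

View pics/c3.png

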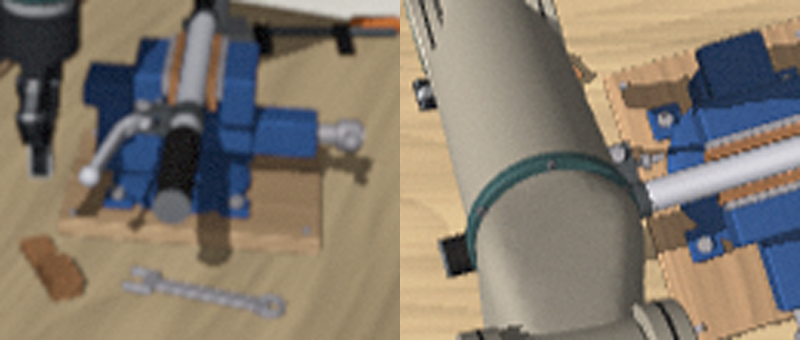

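Side crop: the shut fingers (tip at about (40, 172)) hang on the outer side of the lever at its height, well clear of it. In the top view the arm hides the lever. I'm now approaching along tool -x.

Emit:
{"name": "step_arm", "arguments": {
  "plan": [
    {"dx": -0.036, "dy": 0, "dz": 0, "ax": 0, "ay": 0, "az": 0, "gripper": 0},
    {"dx": -0.036, "dy": 0, "dz": 0, "ax": 0, "ay": 0, "az": 0, "gripper": 0},
    {"dx": -0.036, "dy": 0, "dz": 0, "ax": 0, "ay": 0, "az": 0, "gripper": 0},
    {"dx": 0, "dy": 0, "dz": 0, "ax": 0, "ay": 0, "az": 0, "gripper": 0},
    {"dx": 0, "dy": 0, "dz": 0, "ax": 0, "ay": 0, "az": 0, "gripper": 0}
  ]
}}

```text
clock: 4.32
eef_pos: [556.8, 31.4, 157.6]
tool_rot: [3.141, -0.001, 0.273]
force: [0.2, 0.6, -0.3]
width: -0.2
gripper_force: 0.0
```

Emit:
{"name": "step_arm", "arguments": {
  "plan": [
    {"dx": -0.02, "dy": 0, "dz": 0, "ax": 0, "ay": 0, "az": 0, "gripper": 0},
    {"dx": -0.02, "dy": 0, "dz": 0, "ax": 0, "ay": 0, "az": 0, "gripper": 0},
    {"dx": 0, "dy": 0, "dz": 0, "ax": 0, "ay": 0, "az": 0, "gripper": 0},
    {"dx": 0, "dy": 0, "dz": 0, "ax": 0, "ay": 0, "az": 0, "gripper": 0}
  ]
}}

```text
clock: 4.82
eef_pos: [545.3, 28.1, 157.4]
tool_rot: [3.141, -0.001, 0.273]
force: [2.6, 0.3, -0.4]
width: 0.1
gripper_force: 0.7
```

Emit:
{"name": "step_arm", "arguments": {
  "plan": [
    {"dx": -0.02, "dy": 0, "dz": 0, "ax": 0, "ay": 0, "az": 0, "gripper": 0},
    {"dx": -0.02, "dy": 0, "dz": 0, "ax": 0, "ay": 0, "az": 0, "gripper": 0},
    {"dx": 0, "dy": 0, "dz": 0, "ax": 0, "ay": 0, "az": 0, "gripper": 0},
    {"dx": 0, "dy": 0, "dz": 0, "ax": 0, "ay": 0, "az": 0, "gripper": 0}
  ]
}}

```text
clock: 5.32
eef_pos: [533.7, 25.2, 157.6]
tool_rot: [-3.141, -0.001, 0.273]
force: [1.9, 2.4, 2.0]
width: -0.3
gripper_force: 1.7
```

Emit:
{"name": "step_arm", "arguments": {
  "plan": [
    {"dx": -0.02, "dy": 0, "dz": 0, "ax": 0, "ay": 0, "az": 0, "gripper": 0},
    {"dx": -0.013, "dy": 0, "dz": 0, "ax": 0, "ay": 0, "az": 0, "gripper": 0},
    {"dx": 0, "dy": 0, "dz": 0, "ax": 0, "ay": 0, "az": 0, "gripper": 0},
    {"dx": 0, "dy": 0, "dz": 0, "ax": 0, "ay": 0, "az": 0, "gripper": 0},
    {"dx": 0, "dy": 0, "dz": 0, "ax": 0, "ay": 0, "az": 0, "gripper": 0}
  ]
}}

```text
clock: 5.95
eef_pos: [525.0, 23.5, 157.6]
tool_rot: [-3.141, -0.003, 0.274]
force: [3.7, 5.3, 0.6]
width: -0.0
gripper_force: 2.8
```

Emit:
{"name": "step_arm", "arguments": {
  "plan": [
    {"dx": -0.006, "dy": 0, "dz": 0, "ax": 0, "ay": 0, "az": 0, "gripper": 0},
    {"dx": 0, "dy": 0, "dz": 0, "ax": 0, "ay": 0, "az": 0, "gripper": 0},
    {"dx": 0, "dy": 0, "dz": 0, "ax": 0, "ay": 0, "az": 0, "gripper": 0}
  ]
}}

```text
clock: 6.32
eef_pos: [523.3, 23.2, 157.6]
tool_rot: [-3.14, -0.003, 0.274]
force: [4.5, 5.5, 0.4]
width: -0.2
gripper_force: 3.0
```

Emit:
{"name": "step_arm", "arguments": {
  "plan": [
    {"dx": -0.003, "dy": 0, "dz": 0, "ax": 0, "ay": 0, "az": 0, "gripper": 0},
    {"dx": 0, "dy": 0, "dz": 0, "ax": 0, "ay": 0, "az": 0, "gripper": 0},
    {"dx": 0, "dy": 0, "dz": 0, "ax": 0, "ay": 0, "az": 0, "gripper": 0}
  ]
}}

```text
clock: 6.7
eef_pos: [522.5, 23.1, 157.6]
tool_rot: [-3.14, -0.003, 0.274]
force: [3.9, 5.9, -0.7]
width: 0.0
gripper_force: 3.1
```

Run:
```python
from h import *
a=cap('side','s2')['color'][150:250,250:380]
cv2.imwrite('pics/c4.png',cv2.resize(a,(780,600),interpolation=cv2.INTER_CUBIC)[:,:,::-1])
O=np.array([521.684,-204.824]);y=np.array([-.2695,.963]);X=np.array([.963,.2695])
si=dict(np.load('s2.npz')); T=si['T']
for th in(0,.2,.25,.28,.3):
    ph=np.arctan2(36,122)-th; h=np.array([42,130])+127.2*np.array([np.sin(ph),np.cos(ph)])
    q=T[:3,:3].T@(np.r_[O+X*h[0]+y*h[1],155]-T[:3,3]); q=q/q[2]; print(th,h,6*(q[0]*si['fx']+si['cx']-250),6*(q[1]*si['fy']+si['cy']-150))
```

```text
0 [ 77.999822   251.99939678] 227.16120709683196 340.1029376866431
0.2 [ 53.04468384 256.71959185] 279.59685479432983 349.07261292041875
0.25 [ 46.69754093 257.11322948] 293.2246234223164 350.51431530680895
0.28 [ 42.88260229 257.19693791] 301.464149335103 351.21994470265025
0.3 [ 40.33865661 257.18915024] 306.97772731662155 351.6233450164961
```

View pics/c4.png

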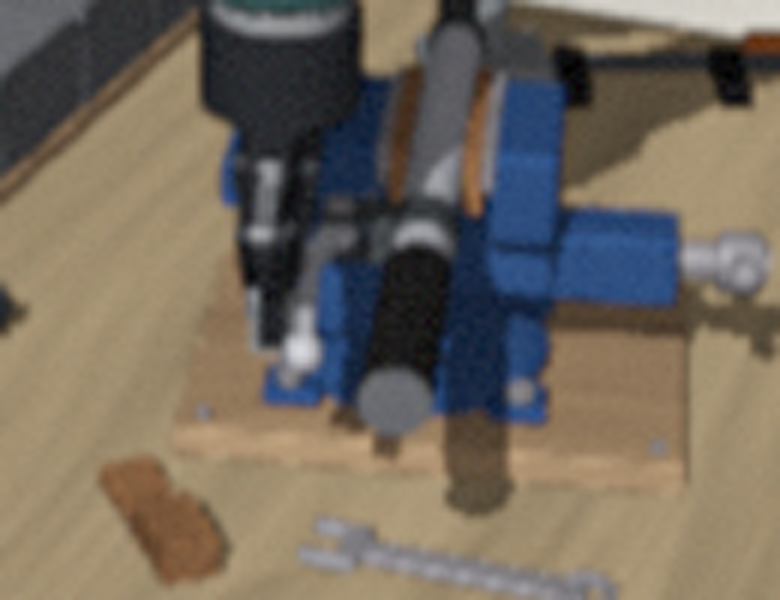

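Side crop: the ball is at (303, 352), which puts the lever at roughly 0.26 rad, nearly in, with the fingers outside the blade and clear of the grip. The sideways force looks like friction on the blade, so I'm easing that and creeping on to the stop.

Emit:
{"name": "step_arm", "arguments": {
  "plan": [
    {"dx": -0.004, "dy": -0.003, "dz": 0, "ax": 0, "ay": 0, "az": 0, "gripper": 0},
    {"dx": 0, "dy": 0, "dz": 0, "ax": 0, "ay": 0, "az": 0, "gripper": 0},
    {"dx": 0, "dy": 0, "dz": 0, "ax": 0, "ay": 0, "az": 0, "gripper": 0},
    {"dx": 0, "dy": 0, "dz": 0, "ax": 0, "ay": 0, "az": 0, "gripper": 0}
  ]
}}

```text
clock: 7.25
eef_pos: [521.3, 23.0, 157.6]
tool_rot: [-3.141, -0.003, 0.274]
force: [5.0, 3.9, 0.1]
width: -0.4
gripper_force: 3.1
```

Emit:
{"name": "step_arm", "arguments": {
  "plan": [
    {"dx": -0.004, "dy": 0, "dz": 0, "ax": 0, "ay": 0, "az": 0, "gripper": 0},
    {"dx": 0, "dy": 0, "dz": 0, "ax": 0, "ay": 0, "az": 0, "gripper": 0},
    {"dx": 0, "dy": 0, "dz": 0, "ax": 0, "ay": 0, "az": 0, "gripper": 0},
    {"dx": 0, "dy": 0, "dz": 0, "ax": 0, "ay": 0, "az": 0, "gripper": 0}
  ]
}}

```text
clock: 7.75
eef_pos: [520.2, 22.8, 157.6]
tool_rot: [-3.141, -0.004, 0.274]
force: [4.1, 4.6, -0.6]
width: -0.3
gripper_force: 3.2
```

Emit:
{"name": "step_arm", "arguments": {
  "plan": [
    {"dx": -0.003, "dy": 0, "dz": 0, "ax": 0, "ay": 0, "az": 0, "gripper": 0},
    {"dx": 0, "dy": 0, "dz": 0, "ax": 0, "ay": 0, "az": 0, "gripper": 0},
    {"dx": 0, "dy": 0, "dz": 0, "ax": 0, "ay": 0, "az": 0, "gripper": 0},
    {"dx": 0, "dy": 0, "dz": 0, "ax": 0, "ay": 0, "az": 0, "gripper": 0}
  ]
}}

```text
clock: 8.25
eef_pos: [519.4, 22.6, 157.7]
tool_rot: [-3.141, -0.004, 0.274]
force: [4.9, 4.7, -0.5]
width: 0.3
gripper_force: 3.2
```

Emit:
{"name": "step_arm", "arguments": {
  "plan": [
    {"dx": -0.003, "dy": 0, "dz": 0, "ax": 0, "ay": 0, "az": 0, "gripper": 0},
    {"dx": 0, "dy": 0, "dz": 0, "ax": 0, "ay": 0, "az": 0, "gripper": 0},
    {"dx": 0, "dy": 0, "dz": 0, "ax": 0, "ay": 0, "az": 0, "gripper": 0}
  ]
}}

```text
clock: 8.62
eef_pos: [518.8, 22.5, 157.7]
tool_rot: [-3.141, -0.004, 0.274]
force: [5.5, 5.9, -1.7]
width: -0.1
gripper_force: 3.5
```

Emit:
{"name": "step_arm", "arguments": {
  "plan": [
    {"dx": -0.003, "dy": 0, "dz": 0, "ax": 0, "ay": 0, "az": 0, "gripper": 0},
    {"dx": 0, "dy": 0, "dz": 0, "ax": 0, "ay": 0, "az": 0, "gripper": 0},
    {"dx": 0, "dy": 0, "dz": 0, "ax": 0, "ay": 0, "az": 0, "gripper": 0}
  ]
}}

```text
clock: 9.0
eef_pos: [518.7, 22.5, 157.7]
tool_rot: [-3.141, -0.006, 0.274]
force: [6.3, 6.4, -2.3]
width: 0.4
gripper_force: 4.3
```

It has stopped advancing while the force rises, so the lever is at its stop. I'll hold briefly, then back right off.

Emit:
{"name": "step_arm", "arguments": {
  "plan": [
    {"dx": 0, "dy": 0, "dz": 0, "ax": 0, "ay": 0, "az": 0, "gripper": 0},
    {"dx": 0, "dy": 0, "dz": 0, "ax": 0, "ay": 0, "az": 0, "gripper": 0},
    {"dx": 0.02, "dy": 0, "dz": 0, "ax": 0, "ay": 0, "az": 0, "gripper": 0},
    {"dx": 0.03, "dy": 0, "dz": 0, "ax": 0, "ay": 0, "az": 0, "gripper": 0},
    {"dx": 0.03, "dy": 0, "dz": 0, "ax": 0, "ay": 0, "az": 0, "gripper": 0},
    {"dx": 0.03, "dy": 0, "dz": 0, "ax": 0, "ay": 0, "az": 0, "gripper": 0},
    {"dx": 0.03, "dy": 0, "dz": 0, "ax": 0, "ay": 0, "az": 0, "gripper": 0},
    {"dx": 0.02, "dy": 0, "dz": 0, "ax": 0, "ay": 0, "az": 0, "gripper": 0},
    {"dx": 0, "dy": 0, "dz": 0, "ax": 0, "ay": 0, "az": 0, "gripper": 0},
    {"dx": 0, "dy": 0, "dz": 0, "ax": 0, "ay": 0, "az": 0, "gripper": 0},
    {"dx": 0, "dy": 0, "dz": 0, "ax": 0, "ay": 0, "az": 0, "gripper": 0},
    {"dx": 0, "dy": 0, "dz": 0, "ax": 0, "ay": 0, "az": 0, "gripper": 0}
  ]
}}

```text
clock: 10.5
eef_pos: [562.1, 33.8, 157.4]
tool_rot: [3.142, 0.0, 0.273]
force: [-0.2, 0.3, 0.0]
width: 0.4
gripper_force: 0.0
```

Run:
```python
from h import *
a=cap('side','s3')['color'][150:250,250:380]
cv2.imwrite('pics/c5.png',cv2.resize(a,(780,600),interpolation=cv2.INTER_CUBIC)[:,:,::-1])
```

```text
(no output)
```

View pics/c5.png

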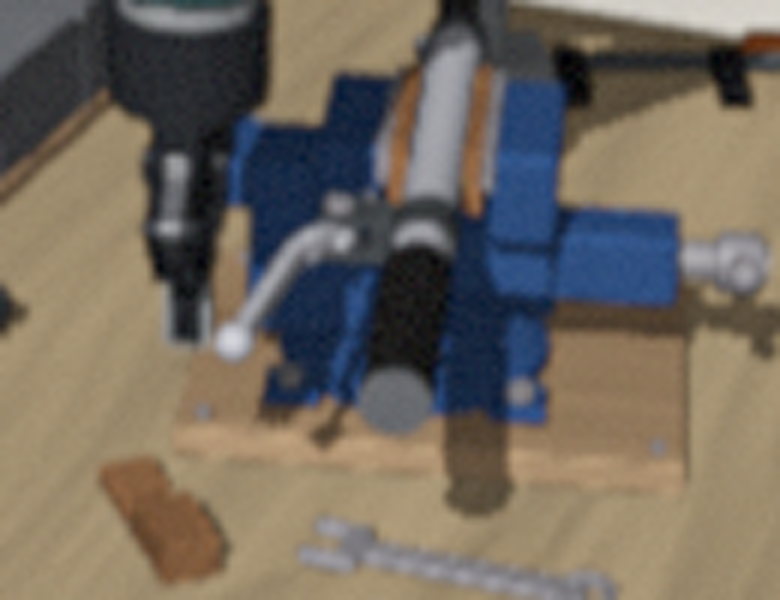

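Side crop: the ball is back at (233, 341), its rest position, and the fingers are clear. Now the second push, slowing near the stop.

Emit:
{"name": "step_arm", "arguments": {
  "plan": [
    {"dx": -0.02, "dy": 0, "dz": 0, "ax": 0, "ay": 0, "az": 0, "gripper": 0},
    {"dx": -0.02, "dy": 0, "dz": 0, "ax": 0, "ay": 0, "az": 0, "gripper": 0},
    {"dx": -0.02, "dy": 0, "dz": 0, "ax": 0, "ay": 0, "az": 0, "gripper": 0},
    {"dx": -0.02, "dy": 0, "dz": 0, "ax": 0, "ay": 0, "az": 0, "gripper": 0},
    {"dx": -0.02, "dy": 0, "dz": 0, "ax": 0, "ay": 0, "az": 0, "gripper": 0},
    {"dx": -0.02, "dy": 0, "dz": 0, "ax": 0, "ay": 0, "az": 0, "gripper": 0},
    {"dx": -0.015, "dy": 0, "dz": 0, "ax": 0, "ay": 0, "az": 0, "gripper": 0},
    {"dx": -0.01, "dy": 0, "dz": 0, "ax": 0, "ay": 0, "az": 0, "gripper": 0},
    {"dx": -0.005, "dy": 0, "dz": 0, "ax": 0, "ay": 0, "az": 0, "gripper": 0},
    {"dx": -0.005, "dy": 0, "dz": 0, "ax": 0, "ay": 0, "az": 0, "gripper": 0},
    {"dx": 0, "dy": 0, "dz": 0, "ax": 0, "ay": 0, "az": 0, "gripper": 0},
    {"dx": 0, "dy": 0, "dz": 0, "ax": 0, "ay": 0, "az": 0, "gripper": 0},
    {"dx": 0, "dy": 0, "dz": 0, "ax": 0, "ay": 0, "az": 0, "gripper": 0}
  ]
}}

```text
clock: 12.18
eef_pos: [519.0, 23.7, 157.8]
tool_rot: [-3.14, -0.005, 0.275]
force: [4.8, 5.9, -0.2]
width: -0.0
gripper_force: 3.4
```

Emit:
{"name": "step_arm", "arguments": {
  "plan": [
    {"dx": -0.004, "dy": 0, "dz": 0, "ax": 0, "ay": 0, "az": 0, "gripper": 0},
    {"dx": 0, "dy": 0, "dz": 0, "ax": 0, "ay": 0, "az": 0, "gripper": 0},
    {"dx": 0, "dy": 0, "dz": 0, "ax": 0, "ay": 0, "az": 0, "gripper": 0},
    {"dx": 0, "dy": 0, "dz": 0, "ax": 0, "ay": 0, "az": 0, "gripper": 0},
    {"dx": 0, "dy": 0, "dz": 0, "ax": 0, "ay": 0, "az": 0, "gripper": 0}
  ]
}}

```text
clock: 12.8
eef_pos: [518.3, 23.6, 157.9]
tool_rot: [-3.14, -0.006, 0.275]
force: [5.3, 6.8, -1.6]
width: 0.2
gripper_force: 3.8
```

Run:
```python
from h import *
a=cap('side','s4')['color'][150:250,250:380]
cv2.imwrite('pics/c6.png',cv2.resize(a,(780,600),interpolation=cv2.INTER_CUBIC)[:,:,::-1])
s=ctrl.read_state(); print(s['eef_pos'],s['force'])
```

```text
[518.32540625  23.60101137 157.86447837] [ 4.255136    7.39879143 -1.54434544]
```

View pics/c6.png

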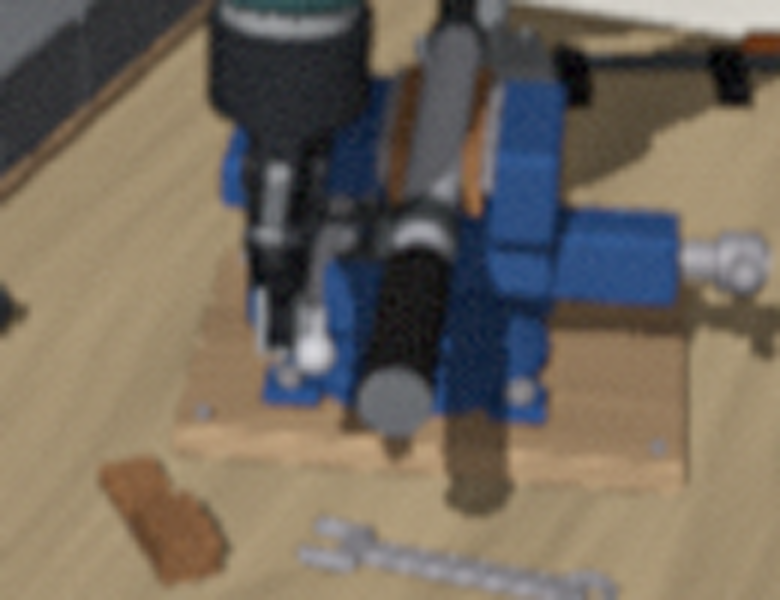

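Side crop: the ball is at (314, 353), which matches 0.30 rad. It is clear of the grip, the fingers are against the outer side only, and the gauge and wrench have not moved. Handing in.

```bash
python3 -c "
from cell import ctrl
print(ctrl.finish_job())"
```

```text
the job is handed in; nothing more can be done
None
```

I pushed the lever in to its stop, let it spring fully out, then pushed it in again. The outside of the shut fingers now holds it there with about 8 N, the ball clear of the grip; the job is handed in, but no verdict came back.

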